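# Close and lock the filter panel

### The arm

A 7-joint arm with a two-finger parallel gripper is mounted at the origin on a cart in front of the work surface, level with it; the furniture and walls round the work are solid. World frame = base frame: x ahead of the robot, y to its left, z up, the work surface at z = 0. Lengths are in mm, angles in rad, forces in N, time in s.
With the tool pointing down it reaches from about 425 to 1025 mm from the base axis. Payload 9.4 kg.
Tool frame: the origin (TCP) lies between the finger pads; the fingertips stand 19 mm ahead of it and the grasp point (between the pads) is the TCP; y points along the fingers, z is the direction in which the jaws open and shut, and the axes are right-handed (so a half turn about y gives the same grasp; the last joint's range is limited). The gripper opens to 85 mm and grips with 20 to 120 N. Pads are 22 mm wide; open, the fingers measure 114 mm over their backs; the gripper's body (76 mm by 85 mm) begins 54 mm behind the grasp point. The pads swing forward as they close: fully open they stand 13 mm farther back than shut.
Start: joints at [-1.329, 0.599, -0.003, 1.599, 0.002, 0.943, -0.08], TCP at [227.238, 688.467, 250.275] pointing down, gripper open.
Joint ranges: [-2.57, 2.57], [-0.35, 1.97], [-1.29, 1.29], [0.11, 2.56], [-1.05, 4.19], [0.11, 1.86], [-2.63, 2.63]. Speed limits (rad/s): [2.22, 2.22, 3.01, 3.01, 3.14, 3.14, 3.14].

### API

Orientations are given as a 3x3 rotation matrix whose columns are the frame's x, y, z axes.
In Python, from workcell import r, hand, status, cams gives the robot as it stands. Calls block until the motion is done:
- r.move_to(position, orientation): joint-space move of the TCP to a pose.
- r.movel(position, attitude=None, speed=150, f_stop=None): straight line of the TCP; attitude=None keeps the orientation; speed is the mean speed in mm/s. With f_stop (N) it stops when the force on the tool has changed by that much, and returns True; else False.
- r.goto_joints(angles): joint-space move.
- hand.gripper_open() and hand.grasp(strength=None): open the fingers fully, or close them until they stop; strength is the grip in N (None keeps the last).
- r.dwell(seconds).
- r.solve_ik(position, orientation): joint angles nearest the present ones, or None.
- status.read_state(): the state.
- cams.get_image(name): name is "scene" or "side" or "wrist"; returns the picture (384x512x3 uint8, red, green, blue); there is no depth.
- cams.calibration(name): a dict with "mtx" (3x3 intrinsics, pixels), "D" ([k1, k2, p1, p2, k3] as OpenCV has them; the pictures are not rectified), "extrinsics" (4x4, takes a point from camera to world coordinates). Camera axes: x right, y up, looking along -z (the intrinsics and any distortion apply to the point x, -y, -z); pixel columns grow to the right and rows downward; lengths in mm; the calibration is good to about 2 mm. A picture is of the moment at which its call begins: read the wrist's pose just before it. calibration takes no time and is no camera call; for the wrist camera it gives the pose at the moment of the call.
A pose or a line that the arm cannot do raises r.MotionError and nothing moves.
- r.job_done(): hands the job in, once; it reports no verdict.
The state is a dict: "time_s": time; "joint_positions": joint angles; "qvel": joint speeds; "tau": joint torques, N m; "tool_pos": TCP position; "ee_rot": TCP orientation; "force": force on the tool from outside, world axes, zero at the start; "ft_torque": the same for the moment, N m; "width": finger opening in mm.
Only numpy, scipy, OpenCV 4.12 (cv2) and the standard library are available. Lean on these libraries where they do the work, as an engineer would, in place of code of your own. Each camera call takes 0.05 s, during which the arm holds its last target.

### The job

The filter in the white bench-top unit has been changed: push its hinged grey top panel down shut, then set a fingertip in the slot of each of its two black quarter-turn fasteners and turn both clockwise as far as they go, so that the panel is drawn down and locked. Do it gently with the fingertips alone: pick nothing up, do not swing the panel further open, and leave the loose things around where they are.

Things in the scene. Friction and masses are not known exactly. Their poses are not given: they have to be found in the camera images.
- filter_unit: the filter unit: white case 240 (x, depth) x 290 (y, width) x 85 mm high, fixed to the table; origin at the centre of its underside, its x axis points from its front (robot side) to its back, y to its left, z up. The case top is at 85 mm; the top of the shut panel at 89 mm.
- panel (a joint): hinge of the panel, rad: 0 = fully down; grows as the front edge rises. Starts ajar at 0.25 to 0.5, stays where it is left (2 to 4 N down at the front edge move it). Pushed down and let go it rests on the sprung rubber seal in the front rim at about 0.02 (front edge 3 mm up; about 12 N squash it flat); a fastener, turned, draws it down to 0.
- panel_front (a point): point on the top of the panel (grey sheet 176 deep x 270 wide x 4 mm, hinged along its back edge) midway between the fasteners, 20 mm behind the front edge; a good place to push. The hinge line lies 158 mm behind it. Its axes are the unit's, tilted with the panel. Between the fastener caps 72 mm of panel are clear.
- fastener_left (a joint): rotation of the left (unit +y) fastener, rad: 0 = open, slot to the panel's front edge (unit -x); grows clockwise seen from above to the stop at 1.571 = locked, slot to the unit's left (+y). Starts at 0 to 0.3, stays where it is left. About 3 N at the slot turn it, up to 6 N in the second half, where its tongue slides under a sloping keeper and draws the panel down.
- fastener_left_axis (a point): on the turning axis of the left fastener, at its slot floor, 4 mm above the panel. The fastener is a black round cap 84 mm across, 20 mm high; its slot is open at the top and rim, 16 mm deep, begins 8 mm from the axis and runs to the rim, 38 mm wide inside, 44 mm at the rim. z is the turning axis (up out of the panel), x points away from the slot.
- fastener_left_slot (a point): middle of the left fastener's slot, on its floor, 26 mm from the axis; turns with the fastener; its x axis points towards the axis. A short white line on top of the cap lies opposite the slot; a small white ring on the panel marks the slot's open position, a white dot the locked one.
- fastener_right (a joint): rotation of the right (unit -y) fastener; same sense and values as the left: 0 = open, slot to the front; clockwise to 1.571 = locked, slot to the unit's left (+y). If either is turned while the panel is up, its tongue lands on top of the keeper and the panel cannot shut.
- fastener_right_axis (a point): on the turning axis of the right fastener, at the height of its slot floor; same cap as the left, 156 mm from it.
- fastener_right_slot (a point): middle of the right fastener's slot, on its floor, 26 mm from its axis; turns with the fastener; its x axis points towards the axis.
- marker: loose white and orange marker pen, 138 mm long, 11 mm thick, lying in front of the unit; leave alone
- lying_tube: loose capped blood tube 107 mm long, 18 mm thick, lying on the table in front of the unit, to its right; leave alone
- dish: loose round closed culture dish, 64 mm across, 6 mm high, on the table in front of the unit, to its left; leave alone
- notes: loose yellow note pad 76 x 76 x 16 mm, to the front right; leave alone
- bottle: loose brown reagent bottle, 34 mm wide, 62 mm high, standing on the back of the case top behind the panel; leave alone

How it is judged (in metres and radians):
On the way, in this order (a step that is already met when the one before it is completed fails the run):
1. the panel is pushed down onto its seal with both fasteners still open (value of joint panel below 0.035 rad and value of joint each of fastener_left, fastener_right below 0.7 rad), for 0.1 s.
2. one of the fasteners is turned to locked (value of joint any of fastener_left, fastener_right above 1.4 rad), for 0.1 s.
At the end, for the whole second after the job is handed in: both fasteners are within 10 degrees of their locked stop (above 1.4 rad) and the panel is drawn down flush (hinge below 0.01 rad) (value of joint each of fastener_left, fastener_right above 1.4 rad and value of joint panel below 0.01 rad); the robot touches nothing.
It fails at once if the panel was lifted or swung further open than it stood (value of joint panel above 0.58 rad).
It fails at once if a loose bystander was moved or picked up (distance of any of marker, lying_tube, dish, notes, bottle from where it was at the start of the episode above 0.03 m).
It fails at once if the fingers squeezed or pushed the unit, its panel or a fastener with over 60 N (contact force between the fingers and filter_unit above 60 N).
It also fails if it takes over 61 s, if anything falls off the work surface, if the arm or the gripper's body presses on something with over 40 N, if the wrist force passes 120 N, or if a joint passes its speed limit or range.

## Working session

There is one attempt and no reset: what is moved stays moved. The work goes in short steps, each a Python script; the robot and the scene stay as the last script left them, time stands still between calls to the robot, and variables do not carry over. Pictures are saved under pics/ and viewed, and the job is handed in when it is done.

```bash
ls; mkdir -p pics; python3 - <<'E'
from workcell import r,hand,status,cams
import cv2,numpy as np
for n in ["scene","side","wrist"]:
    im=cams.get_image(n); cv2.imwrite(f"pics/{n}0.png",im[:,:,::-1])
    c=cams.calibration(n); print(n,np.round(c["mtx"],1).tolist(),c["D"],np.round(c["extrinsics"],3).tolist())
s=status.read_state();print(s)
E
```

```text
pics
scene [[371.3, 0.0, 252.4], [0.0, 371.3, 196.1], [0.0, 0.0, 1.0]] [0.01269575 0.         0.         0.         0.        ] [[-0.631, 0.446, -0.635, 5.683], [-0.776, -0.376, 0.507, 372.816], [-0.013, 0.812, 0.583, 606.448], [0.0, 0.0, 0.0, 1.0]]
side [[377.7, 0.0, 254.7], [0.0, 377.7, 189.8], [0.0, 0.0, 1.0]] [-0.06836293  0.          0.          0.          0.        ] [[-0.884, 0.179, -0.432, 188.447], [-0.467, -0.376, 0.8, 648.333], [-0.019, 0.909, 0.416, 453.738], [0.0, 0.0, 0.0, 1.0]]
wrist [[277.5, 0.0, 255.1], [0.0, 277.5, 188.2], [0.0, 0.0, 1.0]] [-0.05702678  0.          0.          0.          0.        ] [[0.314, -0.904, -0.291, 151.524], [0.949, 0.299, 0.096, 713.162], [0.0, -0.306, 0.952, 373.459], [0.0, 0.0, 0.0, 1.0]]
{'time_s': 0.15, 'joint_positions': array([-1.32871001,  0.59993466, -0.0025369 ,  1.59994698,  0.00180101,
        0.94291623, -0.07978981]), 'qvel': array([ 0.00075829, -0.00389392, -0.00073553, -0.00223726, -0.00055544,
        0.00167617,  0.00102982]), 'tau': array([ 2.21446542e-03, -7.77004766e+01,  1.56650092e+00, -2.58237076e+01,
        1.24740592e-02,  6.90257191e-03, -1.43265261e-06]), 'tool_pos': array([227.12906152, 688.14848933, 249.61995701]), 'ee_rot': array([[ 9.49636510e-01, -2.61452437e-04,  3.13353523e-01],
       [-3.13353609e-01, -1.17445668e-03,  9.49635791e-01],
       [ 1.19735546e-04, -9.99999276e-01, -1.19723401e-03]]), 'force': array([ 0.59518823, -0.5214106 ,  0.67149366]), 'ft_torque': array([-0.03142069,  0.00644454, -0.01419664]), 'width': 85.3695202474431}
```

View pics/scene0.png

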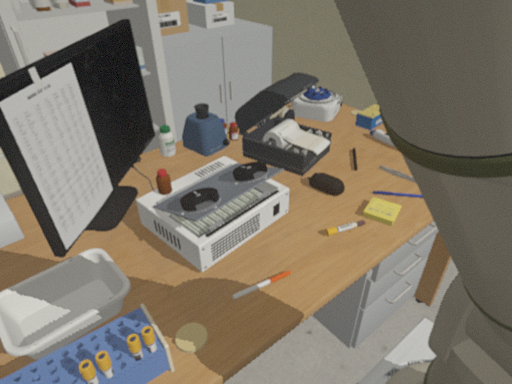

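View pics/side0.png

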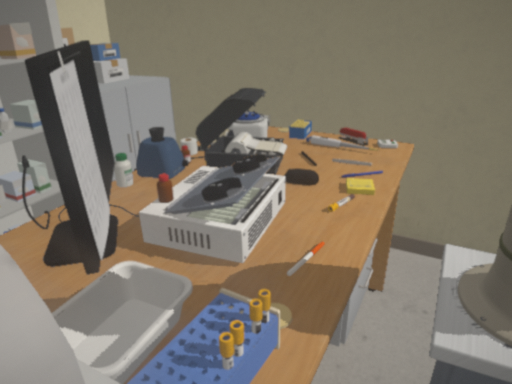

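View pics/wrist0.png

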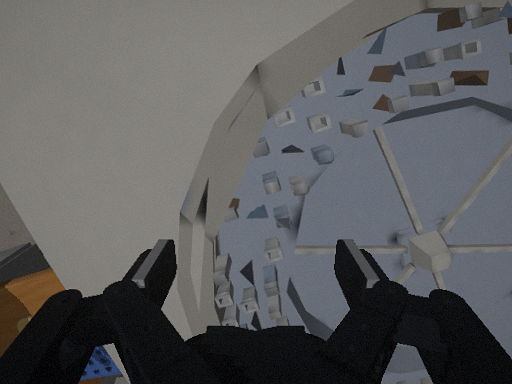

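The scene image shows the white unit at about (140–290, 160–260), with its panel ajar and two black caps. I'll enlarge it.

```bash
python3 - <<'E'
import cv2
a=cv2.imread("pics/scene0.png")[150:270,130:300]; cv2.imwrite("pics/scene0z.png",cv2.resize(a,None,fx=4.7,fy=4.7,interpolation=cv2.INTER_CUBIC))
a=cv2.imread("pics/side0.png")[145:270,135:300]; cv2.imwrite("pics/side0z.png",cv2.resize(a,None,fx=4.7,fy=4.7,interpolation=cv2.INTER_CUBIC))
E
```

```text
(no output)
```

View pics/scene0z.png

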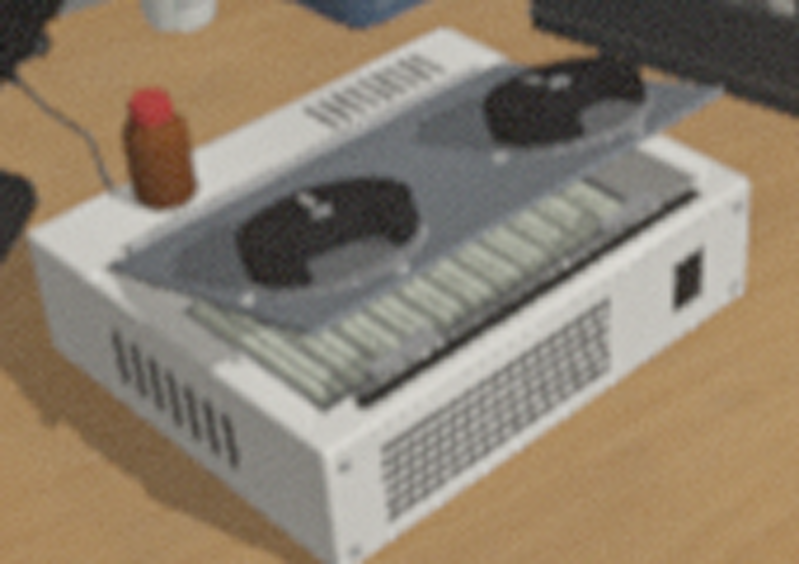

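View pics/side0z.png

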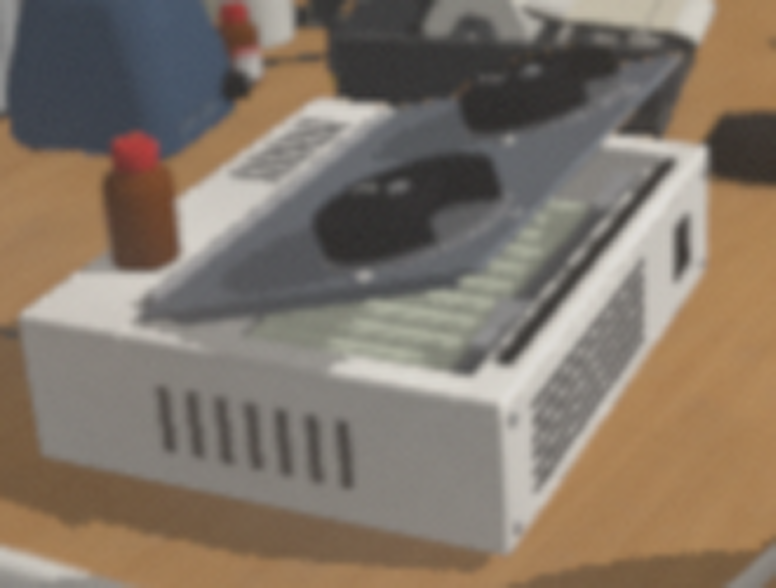

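```bash
cat > geo.py <<'E'
import numpy as np,cv2
def proj(P,c):
    P=np.atleast_2d(np.asarray(P,float)); E=c["extrinsics"]; R=E[:3,:3];t=E[:3,3]
    Q=(P-t)@R; Q=Q*[1,-1,-1]
    p,_=cv2.projectPoints(Q.reshape(-1,1,3),np.zeros(3),np.zeros(3),np.asarray(c["mtx"]),np.asarray(c["D"],float))
    return p.reshape(-1,2)
def ray(px,c):
    u=cv2.undistortPoints(np.array([[px]],float),np.asarray(c["mtx"]),np.asarray(c["D"],float)).ravel()
    d=np.array([u[0],-u[1],-1.]);E=c["extrinsics"];d=E[:3,:3]@d
    return E[:3,3],d/np.linalg.norm(d)
def onz(px,z,c):
    o,d=ray(px,c); return o+d*(z-o[2])/d[2]
E
cat > fit.py <<'E'
from workcell import cams
from geo import *
from scipy.optimize import least_squares
C={n:cams.calibration(n) for n in("scene","side")}
z=lambda o,u:np.array([o[0]+(u[0]+.5)/4.7-.5,o[1]+(u[1]+.5)/4.7-.5])
S=lambda *u:z((130,150),u); D=lambda *u:z((135,145),u)
case=[("scene",(-120,145,85),S(325,450)),("scene",(-120,-145,85),S(750,183)),("scene",(120,145,85),S(31,237)),("scene",(120,-145,85),S(445,28)),("scene",(-120,-145,0),S(742,292)),
("scene",(120,145,0),S(55,350)),
("side",(-120,145,85),D(504,403)),("side",(-120,-145,85),D(708,148)),("side",(120,145,85),D(20,318)),("side",(120,-145,85),D(315,98)),("side",(-120,145,0),D(503,552)),("side",(120,145,0),D(43,456)),("side",(-120,-145,0),D(702,270))]
def T(p,P):
    c,s=np.cos(p[2]),np.sin(p[2]); P=np.asarray(P,float)
    return P@np.array([[c,s,0],[-s,c,0],[0,0,1]])+[p[0],p[1],0]
def res(p): return np.concatenate([proj(T(p,[P]),C[n])[0]-u for n,P,u in case])
g=onz(S(325,450),85,C["scene"]);print(g,onz(S(750,183),85,C["scene"]),onz(S(31,237),85,C["scene"]),onz(D(504,403),85,C["side"]))
g2=onz(S(750,183),85,C["scene"]); d=g-g2; yaw=np.arctan2(-d[0],d[1])
s=least_squares(res,[*(g[:2]+[120,-145]),yaw],loss="soft_l1",x_scale=[100,100,1]);p=s.x;print("pose",p,np.round(res(p).reshape(-1,2),1).tolist())
# panel: coords in panel: (a forward of hinge, y, h above hinge)
def PP(q,a,y,h=2): # q=hx,th
    hx,th=q; c,s=np.cos(th),np.sin(th)
    return np.array([hx-a*c+ -h*s*-1*0 + h*s*1.0*1, y, 87+a*s+h*c])
pan=[("scene",178,135,S(305,330)),("scene",178,-135,S(722,89)),("scene",2,135,S(113,268)),("side",178,-135,D(692,48)),("side",2,135,D(143,316))]
def res2(q): return np.concatenate([proj(T(p,[PP(q,a,y)]),C[n])[0]-u for n,a,y,u in pan])
s=least_squares(res2,[90,.35],loss="soft_l1",x_scale=[50,.2]);q=s.x;print("hinge,th",q,np.round(res2(q).reshape(-1,2),1).tolist())
print("panel_front",T(p,[PP(q,158,0)]),"shut",T(p,[PP([q[0],0],158,0)]))
# marks: intersect with panel plane
import itertools
def onpanel(n,u,h):
    f=lambda v: proj(T(p,[PP(q,v[0],v[1],h)]),C[n])[0]-u
    return np.round(least_squares(f,[100,0],x_scale=[50,50]).x,1)
for nm,n,u,h in [("Ldot?","scene",S(247,299),2),("Lring","scene",S(405,268),2),("Rdot","scene",S(500,157),2),("Ldots","side",D(365,275),2),("Rdots","side",D(510,138),2),("Lline","scene",S(315,205),22),("Rline","scene",S(548,80),22),("Llineside","side",D(385,187),22)]: print(nm,onpanel(n,u,h))
E
python3 fit.py
```

```text
[510.75028896 111.95864987  85.        ] [ 539.99105331 -169.92456187   85.        ] [740.23799911 142.04997337  85.        ] [506.56698237 114.30284221  85.        ]
pose [ 6.46506201e+02 -1.77059205e+01  1.22768727e-01] [[0.5, 0.2], [0.4, -1.8], [-0.9, -1.6], [-0.0, -0.9], [0.7, 1.8], [0.6, 1.5], [-0.7, -1.0], [-0.4, -1.6], [-1.3, -1.9], [0.1, -1.1], [1.0, 3.8], [-0.4, 2.5], [0.4, 2.1]]
hinge,th [58.42376635  0.29614719] [[3.1, 0.3], [1.9, -0.8], [-0.2, -0.8], [-1.3, -0.0], [-0.2, -0.9]]
panel_front [[555.08501213 -28.98631384 135.02322754]] shut [[547.67944004 -29.90008194  89.        ]]
Ldot? [114.4 129.4]
Lring [167.7  78.6]
Rdot [115.7 -27.4]
Ldots [117.9 130.1]
Rdots [117.9 -28.7]
Lline [104.   75.4]
Rline [105.7 -77.7]
Llineside [108.3  78.2]
```

```bash
sed -i 's/^def T/case=[k for k in case if k[1][2]>0]\ndef T/' fit.py; python3 fit.py; python3 - <<'E'
from geo import *
from workcell import r,cams,status
C=cams.calibration("scene")
for n,u in [("monbase",(110,215)),("monbase",(80,240)),("monbase",(135,195)),("rack",(172,355)),("rackend",(150,312)),("box",(75,330)),("dish",(190,337)),("marker",(262,284)),("bottle",(165,190))]: print(n,onz(u,0 if n!="bottle" else 85,C).round())
q=status.read_state()["joint_positions"]
from workcell import r
a=.1228; R=np.array([[np.cos(a),0,-np.sin(a)],[np.sin(a),0,np.cos(a)],[0,-1,0]])
print(np.linalg.det(R)); print(r.solve_ik([552,-30,260],R), r.solve_ik([530,-30,110],R))
E
```

```text
[510.75028896 111.95864987  85.        ] [ 539.99105331 -169.92456187   85.        ] [740.23799911 142.04997337  85.        ] [506.56698237 114.30284221  85.        ]
pose [ 6.42885210e+02 -1.45714944e+01  1.23620796e-01] [[0.2, 1.8], [0.5, -0.8], [-1.5, -0.4], [-0.2, -0.1], [0.2, 0.1], [0.4, -0.9], [-1.1, -0.9], [0.5, -0.6]]
hinge,th [59.82259054  0.30787036] [[2.1, 0.6], [1.4, -0.8], [-1.1, 0.2], [-1.3, -0.3], [-0.3, 0.0]]
panel_front [[553.43075625 -25.68660377 136.78467328]] shut [[545.45702459 -26.677375    89.        ]]
Ldot? [114.2 126.7]
Lring [168.7  77. ]
Rdot [115.8 -29.6]
Ldots [117.5 128.7]
Rdots [117.7 -29.3]
Lline [104.1  72.8]
Rline [106.  -79.9]
Llineside [108.2  77. ]
monbase [842. 186.   0.]
monbase [794. 280.   0.]
monbase [885.  97.   0.]
rack [386. 256.   0.]
rackend [494. 245.   0.]
box [547. 371.   0.]
dish [396. 213.   0.]
marker [407.  31.   0.]
bottle [734.  69.  85.]
1.0
[-0.11691114  0.3819621   0.09336654  1.99063227 -0.04988274  0.77112774
  1.6991448 ] [ 0.05325788  0.58264898 -0.14829136  2.152367    0.20110558  0.41915315
  1.43864988]
```

```bash
cat > un.py <<'E'
from geo import *
from workcell import r,hand,status,cams
X,Y,A=642.9,-14.6,.1236
HX=59.8
def W(x,y,z): c,s=np.cos(A),np.sin(A); return np.array([X+c*x-s*y,Y+s*x+c*y,z])
def Rt(d=0): # tool down, jaw axis along unit y rotated clockwise by d
    a=A-d; return np.array([[np.cos(a),0,-np.sin(a)],[np.sin(a),0,np.cos(a)],[0,-1,0]])
def st():
    s=status.read_state(); print("t",round(s["time_s"],2),"pos",s["tool_pos"].round(1),"F",s["force"].round(1),"w",round(s["width"],1)); return s
E
python3 - <<'E'
from un import *
r.goto_joints([-1.329,.38,0,1.99,0,.77,-.08]); st()
hand.grasp(20); st()
r.move_to(W(HX-158+2,0,220),Rt()); st()
c=cams.calibration("wrist");im=cams.get_image("wrist");cv2.imwrite("pics/w1.png",im[:,:,::-1]);cv2.imwrite("pics/s1.png",cams.get_image("scene")[:,:,::-1])
np.save("w1c.npy",c["extrinsics"])
E
```

```text
t 0.88 pos [186.5 519.9 260.3] F [-0.4  0.6  0.9] w 85.3
t 1.65 pos [186.4 519.3 259.7] F [ 0.7 -0.9 -1.2] w 0.1
t 3.98 pos [547.5 -25.4 220. ] F [-0.3  0.2  0.5] w 0.0
```

View pics/w1.png

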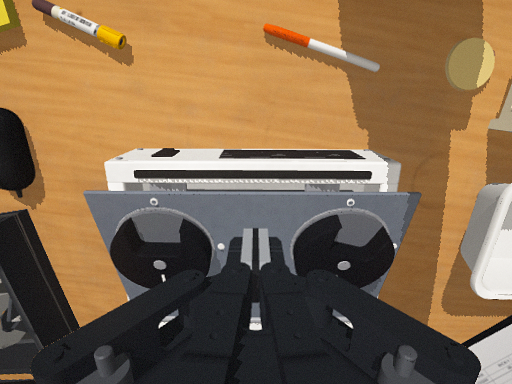

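View pics/s1.png

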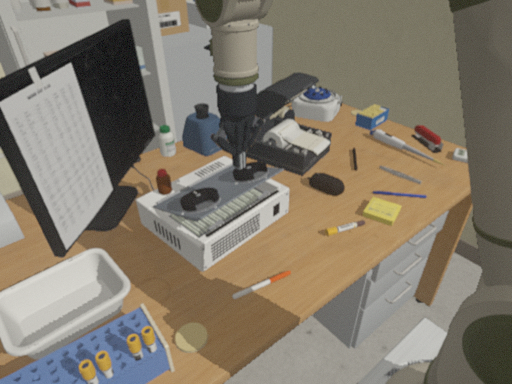

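The wrist view shows the panel front corners at (86,191) and (420,192), rings at (154,202) and (350,202), and the right fastener's dot at (221,247). The fingers are centred between the caps, so I'll push the panel down.

```bash
python3 - <<'E'
from un import *
x=HX-153
print(r.movel(W(x,0,165),Rt(),speed=120,f_stop=10)); st()
print(r.movel(W(x,0,101),Rt(),speed=40,f_stop=15)); st()
r.dwell(.2); st()
r.movel(W(x,0,125),speed=100)
r.movel(W(x,0,220),speed=200);st()
c=cams.calibration("wrist");im=cams.get_image("wrist");cv2.imwrite("pics/w2.png",im[:,:,::-1])
np.save("w2c.npy",c["extrinsics"])
E
```

```text
False
t 4.69 pos [550.6 -26.1 165.2] F [-0.1  0.1  0.1] w -0.1
True
t 5.98 pos [550.1 -26.1 108.1] F [-1.  -0.4 10.9] w -0.1
t 6.18 pos [550.1 -26.1 108.1] F [-1.8 -0.3 11.6] w -0.3
t 7.13 pos [549.9 -26.  219.1] F [-0.2 -0.1 -0.1] w 0.0
```

View pics/w2.png

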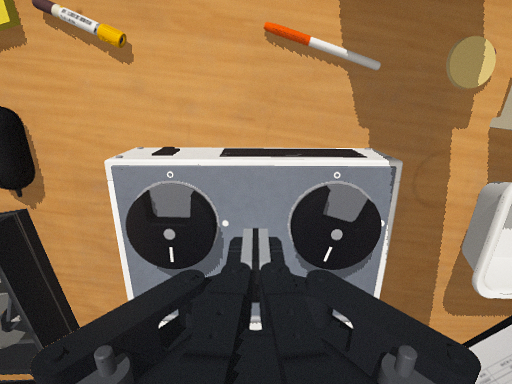

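```bash
python3 - <<'E'
from un import *
c=cams.calibration("wrist"); c["extrinsics"]=np.load("w2c.npy")
c_,s_=np.cos(A),np.sin(A)
def U(u,z):
    P=onz(u,z,c); d=P[:2]-[X,Y]; return P.round(1),np.round([c_*d[0]+s_*d[1],-s_*d[0]+c_*d[1]],1)
for n,u,z in [("ringR",(170,174.5),92),("ringL",(337,175),92),("dotR",(225,223),91),("dotL",(383.5,223),91),("panFR",(112,165),92),("panFL",(391,166),92),("axR",(169,234),95),("axL",(337,234),95),("lineR",(171,256),111),("lineL",(328,255),111),("caseFR",(106,160),85),("caseFL",(402,160),85)]: print(n,*U(u,z))
a=cv2.imread("pics/w2.png")[140:290,100:410]; cv2.imwrite("pics/w2z.png",cv2.resize(a,None,fx=2.55,fy=2.55,interpolation=cv2.INTER_CUBIC))
E
```

```text
ringR [ 547.  -106.2   92. ] [-106.4  -79.1]
ringL [528.3  49.8  92. ] [-105.8   78. ]
dotR [590.7 -50.3  91. ] [-56.2 -29. ]
dotL [571.7 108.   91. ] [-55.5 130.4]
panFR [ 544.4 -161.3   92. ] [-115.8 -133.5]
panFL [513.3  99.1  92. ] [-114.6  128.8]
axR [ 607.8 -104.6   95. ] [-45.9 -85. ]
axL [587.4  61.8  95. ] [-45.7  82.7]
lineR [622.4 -97.7 111. ] [-30.6 -80. ]
lineL [602.9  51.8 111. ] [-31.5  70.8]
caseFR [ 542.2 -170.6   85. ] [-119.2 -142.4]
caseFL [507.3 112.   85. ] [-118.9  142.4]
```

View pics/w2z.png

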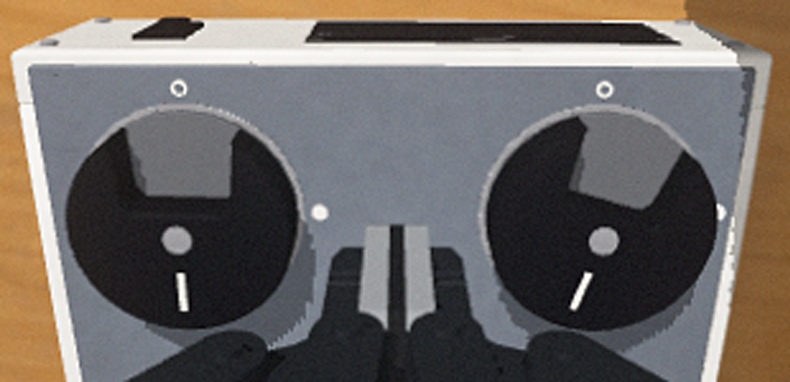

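```bash
cat > turn.py <<'E'
from un import *
def tip(ax,ph,z,rad=26): return W(ax[0]-rad*np.cos(ph),ax[1]+rad*np.sin(ph),z)
def turn(ax,ph0,zin=117):
    r.move_to(tip(ax,ph0,150),Rt(ph0)); st()
    h=r.movel(tip(ax,ph0,zin),Rt(ph0),speed=60,f_stop=8); s=st()
    if h: print("touch on descent"); return
    F0=s["force"]
    ph=ph0
    while ph<1.571+.5:
        ph+=.15; d=max(ph0,min(ph-.15,1.571))
        h=r.movel(tip(ax,ph,zin),Rt(d),speed=35,f_stop=16)
        s=status.read_state(); f=s["force"]-F0
        c,q=np.cos(A),np.sin(A); fu=np.array([c*f[0]+q*f[1],-q*f[0]+c*f[1]])
        v=s["tool_pos"][:2]-[X,Y]; v=np.array([c*v[0]+q*v[1],-q*v[0]+c*v[1]])-ax
        print("cmd %.2f act %.2f r %.1f Ft %.1f Fr %.1f Fz %.1f %s"%(ph,np.arctan2(v[1],-v[0]),np.hypot(*v),-(fu@[np.sin(ph),np.cos(ph)]),fu@[-np.cos(ph),np.sin(ph)],f[2],h))
        if h or np.hypot(*fu)>20: break
    st()
E
python3 - <<'E'
from turn import *
turn(np.array([-56,78.]),.28)
E
```

```text
t 7.7 pos [551.   60.4 148.1] F [ 0.2 -0.6  1. ] w 0.1
t 8.4 pos [552.1  59.8 116.9] F [-0.   0.4  0. ] w -0.1
cmd 0.43 act 0.45 r 25.9 Ft -0.3 Fr -0.4 Fz 0.5 False
cmd 0.58 act 0.58 r 25.9 Ft 1.0 Fr -0.5 Fz 0.3 False
cmd 0.73 act 0.73 r 25.9 Ft 1.7 Fr -2.0 Fz -0.4 False
cmd 0.88 act 0.88 r 25.9 Ft 1.8 Fr -2.1 Fz 0.3 False
cmd 1.03 act 1.03 r 26.0 Ft 1.4 Fr -2.0 Fz -0.1 False
cmd 1.18 act 1.18 r 25.9 Ft 2.1 Fr -1.3 Fz -0.6 False
cmd 1.33 act 1.29 r 26.2 Ft 4.1 Fr -1.2 Fz -1.3 False
cmd 1.48 act 1.41 r 26.3 Ft 6.1 Fr -1.1 Fz -2.9 False
cmd 1.63 act 1.55 r 26.2 Ft 6.1 Fr -1.9 Fz -4.7 False
cmd 1.78 act 1.70 r 25.9 Ft 5.0 Fr -2.5 Fz -2.4 False
cmd 1.93 act 1.82 r 24.9 Ft 6.3 Fr -5.8 Fz -2.3 False
cmd 2.08 act 1.91 r 24.2 Ft 10.1 Fr -9.3 Fz 0.5 False
t 11.83 pos [583.   79.5 115.8] F [-12.9  -4.4   0.5] w 0.0
```

```bash
python3 - <<'E'
from turn import *
ax=np.array([-56,78.])
p=W(ax[0]+18,ax[1]+25,117)
print(r.movel(p,Rt(1.571),speed=20,f_stop=8)); st()
r.movel(W(ax[0]+1,ax[1]+26,117),speed=60);st()
r.movel(W(ax[0]+1,ax[1]+26,150),speed=100)
r.move_to(W(HX-153,0,220),Rt())
st();c=cams.calibration("wrist");im=cams.get_image("wrist");cv2.imwrite("pics/w3.png",im[:,:,::-1])
np.save("w3c.npy",c["extrinsics"])
a=im[140:290,100:410,::-1]; cv2.imwrite("pics/w3z.png",cv2.resize(a,None,fx=2.55,fy=2.55,interpolation=cv2.INTER_CUBIC))
E
```

```text
True
t 12.07 pos [582.1  80.  114.9] F [-3.  -0.4  1.8] w 0.2
t 12.35 pos [575.5  82.3 117.3] F [ 0.   0.5 -0. ] w 0.0
t 14.01 pos [550.3 -25.8 219.5] F [-0.1 -0.5 -0.7] w 0.2
```

View pics/w3z.png

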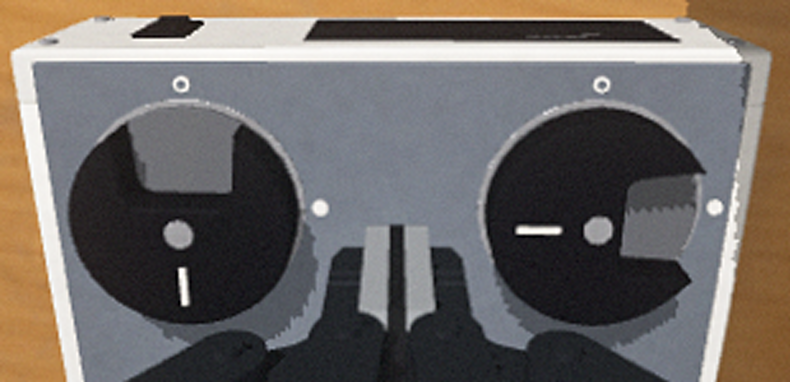

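The left fastener's line is now level, with its slot facing the dot at (715,208), so it is locked. Next is the right one, which starts at about 0.06.

```bash
python3 - <<'E'
from turn import *
ax=np.array([-56,-78.])
turn(ax,.06,116)
s=status.read_state()
d=np.array([np.cos(A),np.sin(A),0])
r.movel(s["tool_pos"]-7*d,speed=60);st()
p=status.read_state()["tool_pos"].copy();p[2]=150
r.movel(p,speed=100)
r.move_to(W(HX-153,0,220),Rt())
st();c=cams.calibration("wrist");im=cams.get_image("wrist");cv2.imwrite("pics/w4.png",im[:,:,::-1])
np.save("w4c.npy",c["extrinsics"])
a=im[140:290,100:410,::-1]; cv2.imwrite("pics/w4z.png",cv2.resize(a,None,fx=2.55,fy=2.55,interpolation=cv2.INTER_CUBIC))
E
```

```text
t 14.56 pos [ 570.7 -100.8  148.7] F [ 0.3  0.5 -0.2] w 0.2
t 15.28 pos [ 571.  -100.6  115.9] F [-0.1 -0.4  0.8] w 0.2
cmd 0.21 act 0.22 r 25.8 Ft 0.0 Fr -0.5 Fz -0.3 False
cmd 0.36 act 0.36 r 25.6 Ft 0.7 Fr -1.2 Fz 0.1 False
cmd 0.51 act 0.50 r 25.7 Ft 1.5 Fr -1.8 Fz -0.8 False
cmd 0.66 act 0.65 r 25.9 Ft 0.4 Fr -2.0 Fz -0.1 False
cmd 0.81 act 0.80 r 26.0 Ft 0.5 Fr -1.8 Fz -0.8 False
cmd 0.96 act 0.95 r 26.1 Ft 2.2 Fr -2.0 Fz -0.9 False
cmd 1.11 act 1.10 r 26.1 Ft 1.3 Fr -1.1 Fz -1.6 False
cmd 1.26 act 1.26 r 26.1 Ft 1.2 Fr -0.6 Fz -1.5 False
cmd 1.41 act 1.41 r 26.1 Ft 1.4 Fr -0.4 Fz -0.8 False
cmd 1.56 act 1.54 r 26.0 Ft 3.0 Fr -1.5 Fz -0.3 False
cmd 1.71 act 1.67 r 26.2 Ft 5.1 Fr -1.2 Fz 0.7 False
cmd 1.86 act 1.80 r 25.1 Ft 5.8 Fr -3.8 Fz 0.4 False
cmd 2.01 act 1.89 r 24.4 Ft 10.1 Fr -6.3 Fz 4.6 False
cmd 2.16 act 1.92 r 24.3 Ft 19.0 Fr -8.4 Fz 11.7 False
t 19.31 pos [602.3 -75.2 115.2] F [-20.9   0.6  12.5] w -0.0
t 19.68 pos [596.3 -75.9 115.6] F [ 0.1 -0.1 -0.3] w -0.1
t 21.16 pos [550.3 -26.3 219.5] F [ 0.5 -0.7 -0.4] w 0.1
```

View pics/w4z.png

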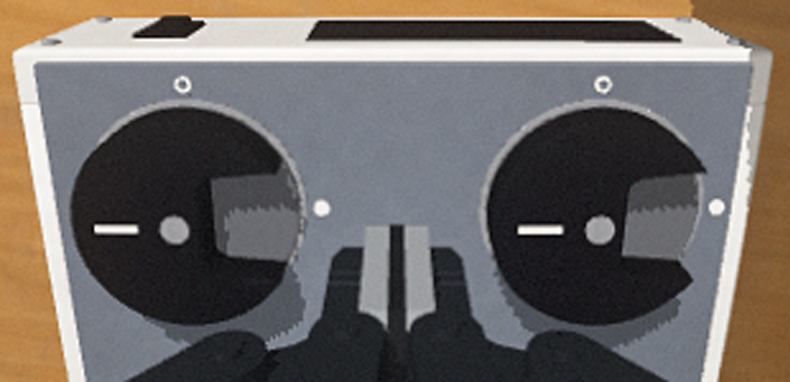

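```bash
python3 - <<'E'
from un import *
c=cams.calibration("wrist"); c["extrinsics"]=np.load("w4c.npy")
for n,a,b in [("R",(94,229.5),(174,230)),("L",(518,230.5),(600,230))]:
    P,Q=[onz(((u[0]+.5)/2.55-.5+100,(u[1]+.5)/2.55-.5+140),109,c) for u in(a,b)]
    d=Q-P; ang=np.arctan2(d[1],d[0])-A; print(n,"fastener angle",np.pi-ang)
cv2.imwrite("pics/s4.png",cams.get_image("scene")[:,:,::-1])
E
```

```text
R fastener angle 1.5749222444702837
L fastener angle 1.57304805629107
```

View pics/s4.png

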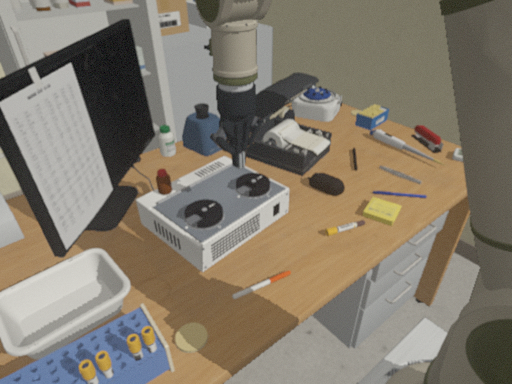

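The scene view shows the panel flush. The marker (262,284), dish (190,337), tube (345,228), notes (382,210) and bottle (164,182) are where they started. I'm handing in.

```bash
python3 -c "
from workcell import r
r.job_done()"
```

```text
the job is handed in; nothing more can be done
```

The panel is shut and both fasteners are turned to their stops; I handed the job in about 21 s into the 61 s limit. I pushed the panel down onto its seal with closed fingertips (about 12 N), then turned the left fastener and then the right.

- **Fasteners:** from the last wrist picture the left one measures about 1.573 rad and the right one 1.575 rad, against the 1.571 rad stop.
- **Panel:** it looks flush in both cameras. I judged this by eye and did not measure the hinge angle.
- **Forces:** the tool force I read at each step stayed under about 25 N.
- **Loose items:** the scene picture shows the marker, tube, dish, notes and bottle where they started.
- **Robot:** it ended clear of everything, with the tool at 220 mm.

One check did not go as planned. My extra push on the left fastener ended early because the force dropped instead of rising, so it did not confirm the stop. The pictures taken afterwards show that fastener fully locked.

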